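Lock the puzzle turntable with its pin

TASK

Lock the birch turntable so that the cylinder puzzle no longer spins: take the square-headed peg out of the peg rack, put it down through the hole in the turning disc and, turning the disc as needed, find one of the holes hidden in the base below, so that the peg goes fully home with its head resting on the disc. Then let go, and leave the other two pegs in the rack and the other toys where they are.

Things in the scene. Friction and masses are not known exactly. Their poses are not given: they have to be found in the camera images.
- pin_center (a point): The locking peg, maple, with the SQUARE head 24 x 24 mm, 45 mm tall, above a round shank 12 mm in diameter, 38 mm long, foot chamfered 2 mm; about 30 g; upright. Point: on its axis half-way up, 41.5 mm above the foot, 3.5 mm above the head's underside. z up along the peg, x and y square to the head's faces. At the start the shank is in a rack hole and the head rests on the rack.
- pin_shoulder (a point): On the axis of the square-headed peg, at the underside of its head (where the shank begins); same axes as pin_center. It lies level with disc_hole when the peg is fully home.
- round_peg_center (a point): A peg of the same shank and height with a smooth round cylinder head 28 mm in diameter: belongs to another toy and stays in the rack. The point lies half-way up its axis.
- mushroom_peg_center (a point): A peg of the same shank with a mushroom-shaped head up to 34 mm in diameter: belongs to another toy and stays in the rack. The point lies half-way up its axis.
- rack: Fixed wooden peg rack, 60 x 215 x 42 mm, origin at the centre of its underside. Three square holes, 15 mm wide, through it along its y axis, at y = -75, 0 and +75 mm; the three pegs stand in them in any order.
- disc_hole (a point): Centre of the only hole in the turning disc, at the disc's top face, 50 mm above the shelf board and 85 mm from the disc's axis. 15 mm in diameter with a 1.5 mm chamfer, through the 14 mm thick disc. x points outward from the axis, z up. A peg put in at the start stops on the base with its head about 20 mm above the disc; carried round in the hole, it takes the disc along.
- disc_axis (a point): Centre of the turning disc at its top face, 50 mm above the shelf board; x points to the disc's hole, z up. The disc is birch, 226 mm across, turns about the vertical without end stops with light friction (about 0.4 N at the hole), and carries at its centre a green wooden cylinder puzzle, glued on, 70 mm in diameter and 58 mm tall.
- ring_stacker: Bystander: blue silicone ring stacker 110 mm across, 125 mm tall, origin at the centre of its underside.
- bowl: Bystander: steel bowl of small maple pegs, 150 mm across, 50 mm tall, origin at the centre of its underside.
- car: Bystander: wooden toy car 90 x 54 x 49 mm, origin at the centre of its underside.
- arch_block: Bystander: wooden arch block 70 x 30 x 58 mm, origin at the centre of its underside.
- sorter: Bystander, fixed: yellow acrylic shape sorter with a swing door, 130 x 130 x 126 mm, origin at the centre of its underside.
- base_top (a point): On the disc's axis (x towards the disc's hole), at the flat top of the fixed base, 2 mm under the disc, 34 mm above the shelf. The base has four blind holes, 15 mm wide, 28 mm deep, 1.5 mm chamfer, 85 mm from the axis, a quarter turn apart. The disc hides them, nothing shows their angle; none is under the disc's hole at the start, one is met within a quarter turn either way.

How it is judged:
At the end, for the whole second after the job is handed in: The square-headed peg stands upright (within 0.08 rad) in the disc's hole (within 4 mm), the underside of its head within 3 mm of the disc's top, at rest; the other two pegs are in the rack within 20 mm, and the other toys within 30 mm, of where they were (horizontal distance between pin_shoulder and disc_hole below 0.004 m and z of pin_shoulder in the frame of disc_hole below 0.003 m and angle between pin_center's own z axis and vertical below 0.08 rad and linear speed of pin below 0.02 m/s and distance of each of round_peg_center, mushroom_peg_center from where it was at the start of the episode below 0.02 m and distance of each of ring_stacker, bowl, car, arch_block from where it was at the start of the episode below 0.03 m); the robot touches nothing.
It fails at once if another peg is taken from the rack or knocked out of place (distance of any of round_peg_center, mushroom_peg_center from where it was at the start of the episode above 0.03 m).
It fails at once if another toy is shoved more than 30 mm (distance of any of ring_stacker, bowl, car, arch_block from where it was at the start of the episode above 0.03 m).
It also fails if it takes over 72 s, if anything falls off the work surface, if the arm or the gripper's body presses on something with over 40 N, if the wrist force passes 120 N, or if a joint passes its speed limit or range.

ROBOT

A 7-joint arm with a two-finger parallel gripper is mounted at the origin on the work surface. World frame = base frame: x ahead of the robot, y to its left, z up, the work surface at z = 0. Lengths are in m, angles in rad, forces in N, time in s.
With the tool pointing down it reaches from about 0.35 to 0.9 m from the base axis. Payload 8.1 kg.
Tool frame: the origin (TCP) lies at the very end of the fingers, on their centre line; the grasp point (between the pads) lies 19 mm behind it; z points along the fingers, y is the direction in which the jaws open and shut (so a half turn about z gives the same grasp; the last joint's range is limited). The gripper opens to 85 mm and grips with 20 to 120 N. Pads are 22 mm wide; open, the fingers measure 114 mm over their backs; the gripper's body (76 mm by 85 mm) begins 54 mm behind the grasp point. The pads swing forward as they close: fully open they stand 13 mm farther back than shut.
Start: joints at [-1.265, 0.434, 0.025, 1.573, -0.012, 1.134, -0.075], TCP at [0.248, 0.574, 0.231] pointing down, gripper open.
Joint ranges: [-2.62, 2.62], [-0.44, 2.09], [-1.27, 1.32], [0.08, 2.57], [-1.32, 4.46], [0.12, 2], [-2.74, 2.74]. Speed limits (rad/s): [2.22, 2.22, 3.01, 3.01, 3.14, 3.14, 3.14].

INTERFACE

Orientations are given as a unit quaternion [w, x, y, z].
In Python, from workcell import sense, eyes, workorder gives the robot as it stands.
- The arm moves only by the tool apply_moves, never from a script. Its arguments are lists of equal length, an entry for each row: "translation": the shift along the tool's x, y, z in m, a list of three; "twist": the turn, a rotation vector about the tool's x, y, z in degrees, a list of three; "claw": the closure, from 0 (fully open) to 1 (shut). A call has 1 to 5 rows; each row shifts and turns the commanded pose from where the row before left it, along the tool's axes as they then stand; what a row does not reach is not made up. A row lasts 1/12 s, in which the tool goes at most 41.7 mm and 7.16 degrees, less where a joint would pass 70% of its speed; a pose out of reach is approached as far as the arm can. A call with a gripper value outside its range is refused whole. The fingers move at their own pace and stop on an object; the grip force is fixed at half the most. Time passes only in rows, so rows that do not move let the fingers close. It gives the time, the measured TCP pose, the force and the opening at its end, in the units of the state.
- sense(): the state, without advancing time (a new reading comes with each control period).
- eyes.get_image(name): name is "scene" or "top"; returns the picture (480x640x3 uint8, red, green, blue); there is no depth.
- eyes.calibration(name): a dict with "K" (3x3 intrinsics, pixels), "dist" ([k1, k2, p1, p2, k3] as OpenCV has them; the pictures are not rectified), "world_from_camera" (4x4, takes a point from camera to world coordinates). Camera axes: x right, y down, z forward; pixel columns grow to the right and rows downward; lengths in m; the calibration is good to about 2 mm. A picture is of the moment at which its call begins. calibration takes no time and is no camera call.
- workorder.hand_in(): hands the job in, once; it reports no verdict.
The state is a dict: "t": time; "joint_pos": joint angles; "joint_vel": joint speeds; "tau": joint torques, N m; "position": TCP position; "eef_rot": TCP orientation; "ft_force": force on the tool from outside, world axes, zero at the start; "torque": the same for the moment, N m; "gripper_width": finger opening in m.
Only numpy, scipy, OpenCV 4.12 (cv2) and the standard library are available. Lean on these libraries where they do the work, as an engineer would, in place of code of your own. Each camera call takes 0.05 s, during which the arm holds its last target. There are 200 camera calls.

## Working session

There is one attempt and no reset: what is moved stays moved. The work goes in short steps, Python scripts to look and compute and a tool call to move; the robot and the scene stay as the last step left them, time stands still between calls to the robot, and variables do not carry over. Pictures are saved under pics/ and viewed, about 8 in all and at most 12, crops included, and the job is handed in when it is done.

Besides the shell and the picture viewer there is one more tool, called as a command line: name --argument value ..., lists and objects as JSON in quotes. apply_moves: Moves the arm, as the interface text tells. Its arguments: {"type":"object","properties":{"translation":{"type":"array"},"twist":{"type":"array"},"claw":{"type":"array"}},"required":["translation","twist","claw"]}

```bash
mkdir -p pics; ls
python3 - <<'E'
from workcell import sense, eyes
import cv2
for n in("scene","top"):
    cv2.imwrite(f"pics/{n}0.png",eyes.get_image(n)[:,:,::-1])
    c=eyes.calibration(n);print(n,c["K"],c["dist"],c["world_from_camera"])
print(sense())
E
```

```text
pics
scene [[445.48926102   0.         323.22342065]
 [  0.         445.48926102 245.65239063]
 [  0.           0.           1.        ]] [-0.09295184  0.          0.          0.          0.        ] [[-0.41545757  0.71326323 -0.56449143  1.17928596]
 [ 0.90946649  0.31460319 -0.27183734  0.31165339]
 [-0.01630077 -0.62632292 -0.77939328  0.83406501]
 [ 0.          0.          0.          1.        ]]
top [[485.33793261   0.         318.02688723]
 [  0.         485.33793261 231.32365202]
 [  0.           0.           1.        ]] [-0.02528698  0.          0.          0.          0.        ] [[ 0.01333416 -0.997817    0.06467952  0.53748779]
 [-0.99979115 -0.01430653 -0.01459397  0.06598603]
 [ 0.01548745 -0.06447141 -0.99779937  1.01301578]
 [ 0.          0.          0.          1.        ]]
{'t': 0.1, 'joint_pos': array([-1.26457281,  0.43515457,  0.02494967,  1.57398495, -0.01157978,
        1.13401455, -0.075113  ]), 'joint_vel': array([-0.00078642, -0.00330752,  0.00052331, -0.00271161, -0.00031804,
       -0.00180628, -0.00085468]), 'tau': array([ 3.85219086e-03, -6.71755815e+01,  1.02852847e+00, -3.16903102e+01,
        1.58161711e-02,  7.26867118e-03,  7.76692877e-05]), 'position': array([0.24831933, 0.57306431, 0.23061158]), 'eef_rot': array([-7.59685523e-05,  2.03016574e-01,  9.79175045e-01, -7.04345184e-04]), 'ft_force': array([1.13714867, 0.11807492, 0.5464815 ]), 'torque': array([0.03867902, 0.0027921 , 0.01014824]), 'gripper_width': 0.08504871395471891}
```

View pics/scene0.png

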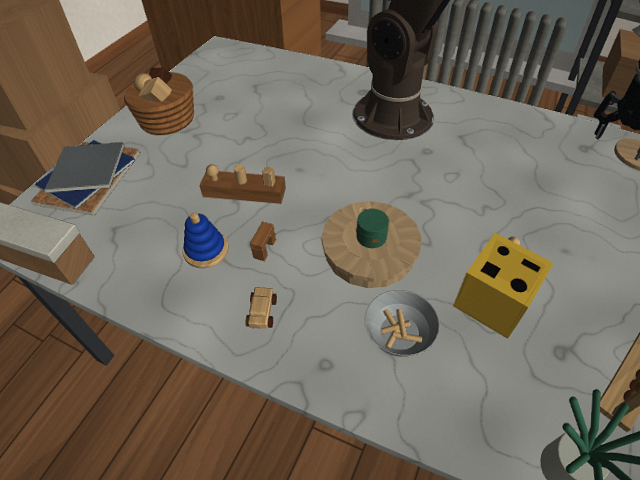

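View pics/top0.png

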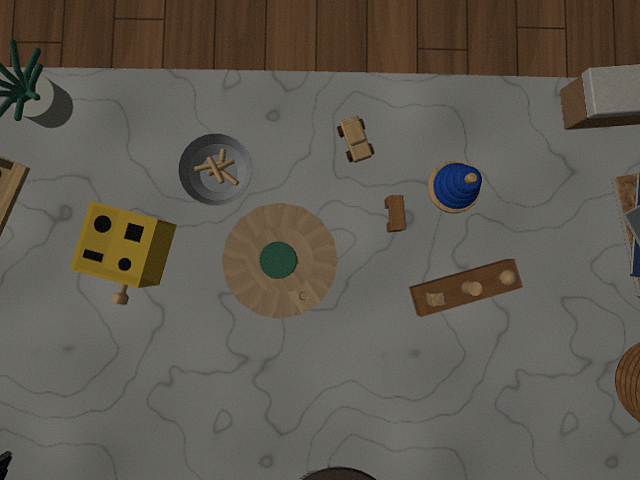

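The scene view shows the rack with the mushroom (211,172), round (240,174) and square (269,177) pegs, and the disc at about (371,240). In the top view the square peg is at about (435,298), the round one at (472,289), the mushroom at (508,277) and the disc hole at about (303,296). Next I'll enlarge the parts that matter.

Run:
```python
import cv2,numpy as np
t=cv2.imread("pics/top0.png");s=cv2.imread("pics/scene0.png")
r=lambda im,x,y,w,h,k:cv2.resize(im[y:y+h,x:x+w],None,fx=k,fy=k,interpolation=cv2.INTER_CUBIC)
a=r(t,405,250,130,75,6)[:, :780]   # 780x450
b=r(t,283,276,40,40,7);  c=r(s,240,155,60,50,7)
cv2.imwrite("pics/c1.png",cv2.resize(np.vstack([a,np.hstack([b,np.zeros((280,80,3),np.uint8),c[:280]])]),None,fx=.82,fy=.82))
```

```text
(no output)
```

View pics/c1.png

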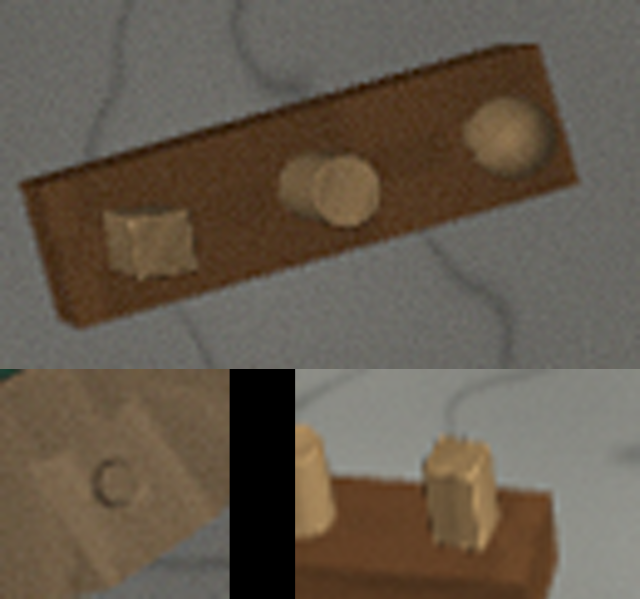

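```bash
cat > h.py <<'E'
import cv2,numpy as np
from workcell import sense, eyes
from scipy.spatial.transform import Rotation as R
def ray(n,p):
    c=eyes.calibration(n);u=cv2.undistortPoints(np.array([[p]],float),np.array(c["K"]),np.array(c["dist"]))[0,0]
    T=np.array(c["world_from_camera"]);d=T[:3,:3]@[u[0],u[1],1];return T[:3,3],d/np.linalg.norm(d)
def plane(n,p,z):
    o,d=ray(n,p);return o+d*(z-o[2])/d[2]
def tri(p,q):
    o,d=ray("top",p);a,b=ray("scene",q)
    s=np.linalg.lstsq(np.c_[d,-b],a-o,rcond=None)[0];x,y=o+s[0]*d,a+s[1]*b
    return (x+y)/2,np.linalg.norm(x-y)
def fwd(n,X):
    c=eyes.calibration(n);T=np.linalg.inv(np.array(c["world_from_camera"]))
    return cv2.projectPoints(np.array([X],float),cv2.Rodrigues(T[:3,:3])[0],T[:3,3],np.array(c["K"]),np.array(c["dist"]))[0].ravel()
E
python3 - <<'E'
from h import *
print("peg tri",tri((438.4,299.8),(268.7,168.6)))
print("peg top",plane("top",(438.4,299.8),.087))
C=[plane("top",(405+u/4.92,250+v/4.92),.087) for u,v in((133,220),(188,212),(196,268),(140,278))]
for i in range(4):
    e=(C[(i+1)%4]-C[i]);print("side",np.linalg.norm(e),np.degrees(np.arctan2(e[1],e[0])))
rk=[plane("top",(405+u/4.92,250+v/4.92),.042) for u,v in((22,185),(537,45),(578,182),(75,327))]
print("rack",rk,[np.linalg.norm(rk[i]-rk[(i+1)%4]) for i in range(4)],"centre",np.mean(rk,0))
for q in((345,190),(510,136)):print("other peg tops",plane("top",(405+q[0]/4.92,250+q[1]/4.92),.087))
h=plane("top",(303.4,296),.05);print("hole",h)
t=cv2.imread("pics/top0.png");hsv=cv2.cvtColor(t,cv2.COLOR_BGR2HSV)
g=cv2.inRange(hsv,(70,80,20),(95,255,255));g[:,:230]=0;g[:,340:]=0
m=cv2.findContours(g,0,2)[0];m=max(m,key=cv2.contourArea);(x,y),r=cv2.minEnclosingCircle(m);print("green px",x,y,r,plane("top",(x,y),.108))
w=cv2.inRange(hsv,(8,50,60),(28,255,255))|g;w[:,:215]=0;w[:,345:]=0;w[:195]=0;w[330:]=0
w=cv2.morphologyEx(w,cv2.MORPH_CLOSE,np.ones((9,9)))
m=max(cv2.findContours(w,0,2)[0],key=cv2.contourArea);e=cv2.fitEllipse(m);print("disc",e)
a=plane("top",e[0],.05);print(a,"axis-hole",np.linalg.norm(h-a),np.degrees(np.arctan2(*(h-a)[[1,0]])))
P=np.array([plane("top",p[0].astype(float),.05)[:2] for p in m]);d=np.linalg.norm(P-a[:2],axis=1);print("disc R",np.percentile(d,[1,50,99]))
print(R.from_quat(np.roll(sense()["eef_rot"],-1)).as_matrix())
E
```

```text
peg tri (array([ 0.4698771 , -0.17721232,  0.08964718]), np.float64(0.0017633894118361483))
peg top [ 0.47002118 -0.17874847  0.087     ]
side 0.021728125098202395 -81.22248862653461
side 0.021767572957064926 -171.84289111590064
side 0.022214567031082242 100.54739033510779
side 0.022463672410337213 6.962355178954743
rack [array([ 0.4903574 , -0.13247126,  0.042     ]), array([ 0.54982554, -0.34491429,  0.042     ]), array([ 0.49404016, -0.36131626,  0.042     ]), array([ 0.43334325, -0.15418931,  0.042     ])] [np.float64(0.22060938163451355), np.float64(0.05814664672831675), np.float64(0.21583717962105553), np.float64(0.06101055021291226)] centre [ 0.49189159 -0.24822278  0.042     ]
other peg tops [ 0.49200118 -0.24954867  0.087     ]
other peg tops [ 0.51365039 -0.31477615  0.087     ]
hole [0.47172696 0.07903598 0.05      ]
green px 277.6666564941406 259.6666564941406 18.27273941040039 [0.54225641 0.12711168 0.108     ]
disc ((279.31732177734375, 260.2674255371094), (113.82720184326172, 114.38097381591797), 32.89082336425781)
[0.54141969 0.12774347 0.05      ] axis-hole 0.08502644466472888 -145.05072002909847
disc R [0.11050438 0.11271519 0.11506582]
[[-9.17568530e-01  3.97577419e-01 -4.34760513e-04]
 [ 3.97577633e-01  9.17567549e-01 -1.34850870e-03]
 [-1.37214471e-04 -1.41020020e-03 -9.99998996e-01]]
```

The peg top checks out at (0.470, -0.179, 0.087), with its faces turned about 8.5°. The disc hole is at (0.472, 0.079), the axis is at (0.541, 0.128), and their separation of 85.0 mm matches the spec. I'll move over the peg first, then twist.

apply_moves --translation '[[-0.02, -0.024, 0], [-0.02, -0.024, 0], [-0.02, -0.024, 0], [-0.02, -0.024, 0], [-0.02, -0.024, 0]]' --twist '[[0, 0, 0], [0, 0, 0], [0, 0, 0], [0, 0, 0], [0, 0, 0]]' --claw '[0, 0, 0, 0, 0]'

```text
t: 0.52
position: [0.2926, 0.4219, 0.2309]
eef_rot: [-0.0, 0.203, 0.979, -0.0]
ft_force: [-0.4, 0.1, -0.0]
gripper_width: 0.0855
```

apply_moves --translation '[[-0.02, -0.024, 0], [-0.02, -0.024, 0], [-0.02, -0.024, 0], [-0.02, -0.024, 0], [-0.02, -0.024, 0]]' --twist '[[0, 0, 0], [0, 0, 0], [0, 0, 0], [0, 0, 0], [0, 0, 0]]' --claw '[0, 0, 0, 0, 0]'

```text
t: 0.93
position: [0.3365, 0.2721, 0.2311]
eef_rot: [-0.0, 0.203, 0.979, -0.0]
ft_force: [-0.0, -0.6, 0.1]
gripper_width: 0.0853
```

apply_moves --translation '[[-0.02, -0.024, 0], [-0.02, -0.024, 0], [-0.02, -0.024, 0], [-0.02, -0.024, 0], [-0.02, -0.024, 0]]' --twist '[[0, 0, 0], [0, 0, 0], [0, 0, 0], [0, 0, 0], [0, 0, 0]]' --claw '[0, 0, 0, 0, 0]'

```text
t: 1.35
position: [0.3805, 0.1223, 0.2313]
eef_rot: [-0.0, 0.203, 0.979, 0.0]
ft_force: [1.7, 0.8, -0.2]
gripper_width: 0.0857
```

apply_moves --translation '[[-0.02, -0.024, 0], [-0.02, -0.024, 0], [-0.02, -0.024, 0], [-0.02, -0.024, 0], [-0.02, -0.024, 0]]' --twist '[[0, 0, 0], [0, 0, 0], [0, 0, 0], [0, 0, 0], [0, 0, 0]]' --claw '[0, 0, 0, 0, 0]'

```text
t: 1.77
position: [0.4246, -0.0275, 0.2313]
eef_rot: [-0.0, 0.203, 0.979, 0.0]
ft_force: [0.1, 0.5, -0.1]
gripper_width: 0.0855
```

apply_moves --translation '[[-0.02, -0.024, 0], [-0.02, -0.024, 0], [-0.02, -0.024, 0], [-0.02, -0.024, 0], [-0.02, -0.024, 0]]' --twist '[[0, 0, 0], [0, 0, 0], [0, 0, 0], [0, 0, 0], [0, 0, 0]]' --claw '[0, 0, 0, 0, 0]'

```text
t: 2.18
position: [0.4687, -0.1772, 0.2311]
eef_rot: [-0.0, 0.203, 0.979, 0.0]
ft_force: [0.6, -0.5, -0.0]
gripper_width: 0.0854
```

apply_moves --translation '[[0, 0, 0], [0, 0, 0], [0, 0, 0], [0, 0, 0], [0, 0, 0]]' --twist '[[0, 0, 6], [0, 0, 6], [0, 0, 6], [0, 0, 6], [0, 0, 6]]' --claw '[0, 0, 0, 0, 0]'

```text
t: 2.6
position: [0.4684, -0.1759, 0.231]
eef_rot: [-0.0, 0.452, 0.892, -0.0]
ft_force: [0.2, 0.4, 0.3]
gripper_width: 0.0852
```

apply_moves --translation '[[0, 0, 0], [0, 0, 0], [0, 0, 0], [0, 0, 0], [0, 0, 0]]' --twist '[[0, 0, 6], [0, 0, 6], [0, 0, 6], [0, 0, 5], [0, 0, 5]]' --claw '[0, 0, 0, 0, 0]'

```text
t: 3.02
position: [0.4684, -0.1757, 0.2311]
eef_rot: [-0.0, 0.654, 0.757, -0.0]
ft_force: [-0.0, -0.2, -0.6]
gripper_width: 0.0855
```

apply_moves --translation '[[-0.003, 0.001, 0.02], [0, 0, 0.02], [0, 0, 0.02], [0, 0, 0.02], [0, 0, 0.02]]' --twist '[[0, 0, 0], [0, 0, 0], [0, 0, 0], [0, 0, 0], [0, 0, 0]]' --claw '[0, 0, 0, 0, 0]'

```text
t: 3.43
position: [0.4699, -0.1785, 0.1302]
eef_rot: [-0.0, 0.652, 0.758, -0.0]
ft_force: [0.3, -0.3, -0.2]
gripper_width: 0.0856
```

apply_moves --translation '[[0, 0, 0.02], [0, 0, 0.02], [0, 0, 0.02], [0, 0, 0.01], [0, 0, 0.009]]' --twist '[[0, 0, 0], [0, 0, 0], [0, 0, 0], [0, 0, 0], [0, 0, 0]]' --claw '[0, 0, 0, 0, 0]'

```text
t: 3.85
position: [0.4696, -0.1785, 0.0512]
eef_rot: [-0.001, 0.652, 0.758, -0.0]
ft_force: [0.9, -0.1, 0.6]
gripper_width: 0.0854
```

apply_moves --translation '[[0, 0, 0], [0, 0, 0], [0, 0, 0], [0, 0, 0], [0, 0, 0]]' --twist '[[0, 0, 0], [0, 0, 0], [0, 0, 0], [0, 0, 0], [0, 0, 0]]' --claw '[0.3, 0.5, 0.6, 0.7, 0.8]'

```text
t: 4.27
position: [0.4707, -0.1788, 0.0531]
eef_rot: [0.001, 0.652, 0.758, 0.0]
ft_force: [0.7, 0.4, 0.2]
gripper_width: 0.0253
```

apply_moves --translation '[[0, 0, 0], [0, 0, 0], [0, 0, 0], [0, 0, 0], [0, 0, 0]]' --twist '[[0, 0, 0], [0, 0, 0], [0, 0, 0], [0, 0, 0], [0, 0, 0]]' --claw '[1, 1, 1, 1, 1]'

```text
t: 4.68
position: [0.4707, -0.1787, 0.0532]
eef_rot: [0.001, 0.652, 0.758, 0.001]
ft_force: [-1.2, 0.3, 5.6]
gripper_width: 0.0229
```

apply_moves --translation '[[0, 0, -0.006], [0, 0, -0.012], [0, 0, -0.015], [0, 0, -0.02], [0, 0, -0.02]]' --twist '[[0, 0, 0], [0, 0, 0], [0, 0, 0], [0, 0, 0], [0, 0, 0]]' --claw '[1, 1, 1, 1, 1]'

```text
t: 5.1
position: [0.4698, -0.1786, 0.1264]
eef_rot: [-0.0, 0.652, 0.758, -0.0]
ft_force: [0.6, -0.6, 0.8]
gripper_width: 0.0234
```

apply_moves --translation '[[0, 0, -0.02], [0, 0, -0.01], [0, 0, -0.005], [0, 0, 0], [0, 0, 0]]' --twist '[[0, 0, 0], [0, 0, 0], [0, 0, 0], [0, 0, 0], [0, 0, 0]]' --claw '[1, 1, 1, 1, 1]'

```text
t: 5.52
position: [0.4699, -0.1783, 0.1599]
eef_rot: [-0.0, 0.652, 0.758, 0.0]
ft_force: [-0.2, 0.8, -1.2]
gripper_width: 0.0233
```

Run:
```python
from h import *
for n in("scene","top"): cv2.imwrite(f"pics/{n}1.png",eyes.get_image(n)[:,:,::-1])
s=cv2.imread("pics/scene1.png");t=cv2.imread("pics/top1.png")
x,y=fwd("scene",(.47,-.178,.12)).astype(int);u,v=fwd("top",(.47,-.178,.1)).astype(int)
f=lambda im,x,y:cv2.resize(im[y-50:y+50,x-40:x+40],None,fx=5,fy=5,interpolation=2)
cv2.imwrite("pics/c2.png",np.hstack([f(s,x,y),f(t,u,v)]));print(x,y,u,v)
st=sense();print(st["position"],st["gripper_width"],st["joint_pos"])
```

```text
266 159 439 300
[ 0.46954862 -0.17833058  0.15936966] 0.02327253643376975 [-0.29820324  0.37085067  0.73110182  1.99940706 -0.31703423  0.88719076
  0.75248202]
```

View pics/c2.png

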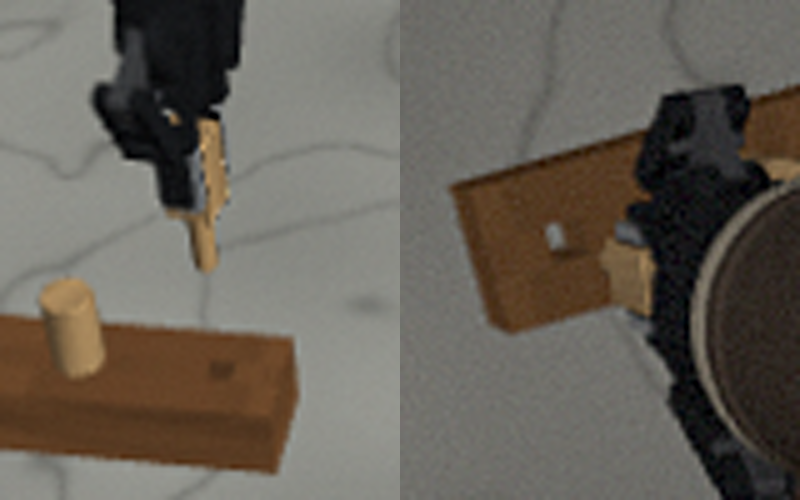

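The peg is held upright, and the round peg is undisturbed with its rack hole neighbour now empty. In the scene image the foot is at about (267,162.5). Next I'll check where the foot lies against the TCP.

Run:
```python
from h import *
x0,y0=266-40,159-50
for u,v in((205,268),(190,212),(215,215)):print(plane("scene",(x0+u/5,y0+v/5),.111 if v>250 else .149))
print(fwd("scene",(.4699,-.1783,.111)),x0+41,y0+53.6)
```

```text
[ 0.47220121 -0.17706802  0.111     ]
[ 0.47633492 -0.1781764   0.149     ]
[ 0.47358757 -0.1659385   0.149     ]
[267.02034692 161.90832444] 267 162.6
```

apply_moves --translation '[[0.0254, 0.004, 0], [0.0254, 0.004, 0], [0.0254, 0.004, 0], [0.0254, 0.004, 0], [0.0254, 0.004, 0]]' --twist '[[0, 0, 0], [0, 0, 0], [0, 0, 0], [0, 0, 0], [0, 0, 0]]' --claw '[1, 1, 1, 1, 1]'

```text
t: 6.03
position: [0.4703, -0.049, 0.1594]
eef_rot: [-0.0, 0.652, 0.758, -0.001]
ft_force: [0.6, -0.3, -1.0]
gripper_width: 0.0234
```

apply_moves --translation '[[0.0254, 0.004, 0], [0.0254, 0.004, 0], [0.0254, 0.004, 0], [0.0254, 0.004, 0], [0.0254, 0.004, 0]]' --twist '[[0, 0, 0], [0, 0, 0], [0, 0, 0], [0, 0, 0], [0, 0, 0]]' --claw '[1, 1, 1, 1, 1]'

```text
t: 6.45
position: [0.4712, 0.0796, 0.1595]
eef_rot: [-0.0, 0.652, 0.758, -0.001]
ft_force: [0.5, 0.0, -0.3]
gripper_width: 0.0235
```

apply_moves --translation '[[0, 0, 0.015], [0, 0, 0.015], [0, 0, 0.015], [0, 0, 0.005], [0, 0, 0]]' --twist '[[0, 0, 0], [0, 0, 0], [0, 0, 0], [0, 0, 0], [0, 0, 0]]' --claw '[1, 1, 1, 1, 1]'

```text
t: 6.87
position: [0.4706, 0.078, 0.1088]
eef_rot: [-0.001, 0.652, 0.758, -0.002]
ft_force: [1.3, -0.1, -1.1]
gripper_width: 0.0234
```

Run:
```python
from h import *
for n in("scene","top"): cv2.imwrite(f"pics/{n}2.png",eyes.get_image(n)[:,:,::-1])
s=cv2.imread("pics/scene2.png");t=cv2.imread("pics/top2.png")
p=sense()["position"];print(p,sense()["eef_rot"])
x,y=fwd("scene",(p[0],p[1],.055)).astype(int);u,v=fwd("top",(p[0],p[1],.055)).astype(int)
f=lambda im,x,y:cv2.resize(im[y-30:y+25,x-25:x+25],None,fx=8,fy=8,interpolation=2)
cv2.imwrite("pics/c3.png",np.hstack([f(s,x,y),f(t,u,v)]));print(x,y,u,v,fwd("scene",(.4717,.079,.05)))
```

```text
[0.47180882 0.07808258 0.11031159] [-5.00078955e-05  6.52523533e-01  7.57768360e-01 -3.87075519e-04]
362 208 303 296 [362.6520602  209.68410851]
```

View pics/c3.png

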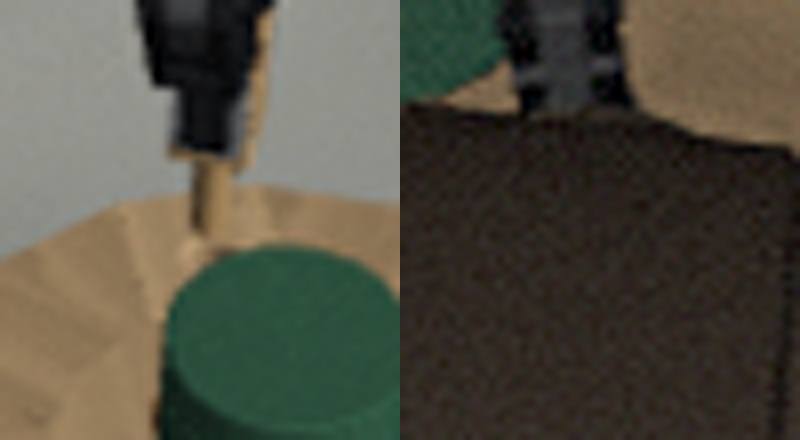

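The foot is about 11 mm above the disc, and the predicted hole centre lies just beneath it. I'll lower it slowly and watch the force.

apply_moves --translation '[[0.0005, 0, 0.003], [0, 0, 0.003], [0, 0, 0.003], [0, 0, 0.003], [0, 0, 0.003]]' --twist '[[0, 0, 0], [0, 0, 0], [0, 0, 0], [0, 0, 0], [0, 0, 0]]' --claw '[1, 1, 1, 1, 1]'

```text
t: 7.38
position: [0.4718, 0.079, 0.0952]
eef_rot: [0.0, 0.652, 0.758, 0.0]
ft_force: [0.1, 0.3, -0.8]
gripper_width: 0.023
```

apply_moves --translation '[[0, 0, 0.001], [0, 0, 0.001], [0, 0, 0.001], [0, 0, 0], [0, 0, 0]]' --twist '[[0, 0, 0], [0, 0, 0], [0, 0, 0], [0, 0, 0], [0, 0, 0]]' --claw '[1, 1, 1, 1, 1]'

```text
t: 7.8
position: [0.4718, 0.0789, 0.0923]
eef_rot: [-0.0, 0.652, 0.758, 0.0]
ft_force: [-0.1, 0.7, -0.7]
gripper_width: 0.0233
```

apply_moves --translation '[[0, 0, 0.002], [0, 0, 0.002], [0, 0, 0.002], [0, 0, 0.001], [0, 0, 0]]' --twist '[[0, 0, 0], [0, 0, 0], [0, 0, 0], [0, 0, 0], [0, 0, 0]]' --claw '[1, 1, 1, 1, 1]'

```text
t: 8.22
position: [0.4716, 0.0789, 0.085]
eef_rot: [-0.0, 0.652, 0.758, -0.0]
ft_force: [-1.1, -0.5, -1.4]
gripper_width: 0.0232
```

apply_moves --translation '[[0, 0, 0.001], [0, 0, 0.001], [0, 0, 0.001], [0, 0, 0.001], [0, 0, 0]]' --twist '[[0, 0, 0], [0, 0, 0], [0, 0, 0], [0, 0, 0], [0, 0, 0]]' --claw '[1, 1, 1, 1, 1]'

```text
t: 8.63
position: [0.4721, 0.0789, 0.0827]
eef_rot: [-0.0, 0.652, 0.758, 0.001]
ft_force: [-6.2, -1.7, 29.0]
gripper_width: 0.0233
```

Contact with the base is at TCP z≈0.083, as predicted. Now the arc increments in tool axes, at 5.4° per call.

Run:
```python
from h import *
a=np.array([.5414,.1277]);M=R.from_quat([.652,.758,0,0]).as_matrix()[:2,:2]
P=lambda k:a+.085*np.array([np.cos(np.radians(-145+5.4*k)),np.sin(np.radians(-145+5.4*k))])
for k in range(18):print(k,"per row mm",np.round(M.T@(P(k+1)-P(k))/5*1e3,2),"end",np.round(P(k+1),4))
```

```text
0 per row mm [-1.4   0.78] end [0.4767 0.0726]
1 per row mm [-1.32  0.91] end [0.4821 0.0668]
2 per row mm [-1.23  1.03] end [0.4881 0.0615]
3 per row mm [-1.13  1.14] end [0.4946 0.0567]
4 per row mm [-1.01  1.24] end [0.5015 0.0526]
5 per row mm [-0.89  1.33] end [0.5087 0.0492]
6 per row mm [-0.76  1.41] end [0.5163 0.0465]
7 per row mm [-0.63  1.47] end [0.524  0.0445]
8 per row mm [-0.49  1.53] end [0.5319 0.0432]
9 per row mm [-0.34  1.56] end [0.5399 0.0427]
10 per row mm [-0.19  1.59] end [0.5479 0.043 ]
11 per row mm [-0.04  1.6 ] end [0.5559 0.0439]
12 per row mm [0.11 1.6 ] end [0.5637 0.0457]
13 per row mm [0.26 1.58] end [0.5713 0.0481]
14 per row mm [0.41 1.55] end [0.5787 0.0513]
15 per row mm [0.55 1.5 ] end [0.5857 0.0551]
16 per row mm [0.69 1.45] end [0.5923 0.0596]
17 per row mm [0.82 1.37] end [0.5985 0.0647]
```

apply_moves --translation '[[-0.0014, 0.0008, -0.0003], [-0.0014, 0.0008, 0], [-0.0014, 0.0008, 0], [-0.0014, 0.0008, 0], [-0.0014, 0.0008, 0]]' --twist '[[0, 0, 0], [0, 0, 0], [0, 0, 0], [0, 0, 0], [0, 0, 0]]' --claw '[1, 1, 1, 1, 1]'

```text
t: 9.05
position: [0.476, 0.0744, 0.0825]
eef_rot: [-0.002, 0.652, 0.758, 0.001]
ft_force: [-6.5, 5.5, 19.2]
gripper_width: 0.023
```

apply_moves --translation '[[-0.0013, 0.0009, 0], [-0.0013, 0.0009, 0], [-0.0013, 0.0009, 0], [-0.0013, 0.0009, 0], [-0.0013, 0.0009, 0]]' --twist '[[0, 0, 0], [0, 0, 0], [0, 0, 0], [0, 0, 0], [0, 0, 0]]' --claw '[1, 1, 1, 1, 1]'

```text
t: 9.47
position: [0.4815, 0.0694, 0.0825]
eef_rot: [-0.002, 0.652, 0.759, 0.001]
ft_force: [-7.7, 7.6, 21.4]
gripper_width: 0.0227
```

apply_moves --translation '[[-0.0012, 0.001, 0], [-0.0012, 0.001, 0], [-0.0012, 0.001, 0], [-0.0012, 0.001, 0], [-0.0012, 0.001, 0]]' --twist '[[0, 0, 0], [0, 0, 0], [0, 0, 0], [0, 0, 0], [0, 0, 0]]' --claw '[1, 1, 1, 1, 1]'

```text
t: 9.88
position: [0.4869, 0.0641, 0.0825]
eef_rot: [-0.002, 0.652, 0.759, 0.001]
ft_force: [-9.3, 7.0, 23.9]
gripper_width: 0.0234
```

apply_moves --translation '[[-0.0011, 0.0011, 0], [-0.0011, 0.0011, 0], [-0.0011, 0.0011, 0], [-0.0011, 0.0011, 0], [-0.0011, 0.0011, 0]]' --twist '[[0, 0, 0], [0, 0, 0], [0, 0, 0], [0, 0, 0], [0, 0, 0]]' --claw '[1, 1, 1, 1, 1]'

```text
t: 10.3
position: [0.4928, 0.0589, 0.0824]
eef_rot: [-0.002, 0.652, 0.758, 0.0]
ft_force: [-11.9, 5.7, 25.3]
gripper_width: 0.0233
```

apply_moves --translation '[[-0.001, 0.0012, -0.0002], [-0.001, 0.0012, 0], [-0.001, 0.0012, 0], [-0.001, 0.0012, 0], [-0.001, 0.0012, 0]]' --twist '[[0, 0, 0], [0, 0, 0], [0, 0, 0], [0, 0, 0], [0, 0, 0]]' --claw '[1, 1, 1, 1, 1]'

```text
t: 10.72
position: [0.4989, 0.0547, 0.0824]
eef_rot: [-0.003, 0.652, 0.758, -0.0]
ft_force: [-12.2, 4.8, 23.5]
gripper_width: 0.0234
```

apply_moves --translation '[[-0.0009, 0.0013, 0], [-0.0009, 0.0013, 0], [-0.0009, 0.0013, 0], [-0.0009, 0.0013, 0], [-0.0009, 0.0013, 0]]' --twist '[[0, 0, 0], [0, 0, 0], [0, 0, 0], [0, 0, 0], [0, 0, 0]]' --claw '[1, 1, 1, 1, 1]'

```text
t: 11.13
position: [0.5056, 0.0509, 0.0824]
eef_rot: [-0.003, 0.652, 0.758, -0.0]
ft_force: [-13.0, 4.1, 24.5]
gripper_width: 0.0236
```

apply_moves --translation '[[-0.0008, 0.0014, 0], [-0.0008, 0.0014, 0], [-0.0008, 0.0014, 0], [-0.0008, 0.0014, 0], [-0.0008, 0.0014, 0]]' --twist '[[0, 0, 0], [0, 0, 0], [0, 0, 0], [0, 0, 0], [0, 0, 0]]' --claw '[1, 1, 1, 1, 1]'

```text
t: 11.55
position: [0.5132, 0.0476, 0.0824]
eef_rot: [-0.003, 0.652, 0.758, -0.001]
ft_force: [-10.5, 2.7, 20.3]
gripper_width: 0.023
```

apply_moves --translation '[[-0.0006, 0.0015, 0], [-0.0006, 0.0015, 0], [-0.0006, 0.0015, 0], [-0.0006, 0.0015, 0], [-0.0006, 0.0015, 0]]' --twist '[[0, 0, 0], [0, 0, 0], [0, 0, 0], [0, 0, 0], [0, 0, 0]]' --claw '[1, 1, 1, 1, 1]'

```text
t: 11.97
position: [0.5235, 0.0445, 0.0817]
eef_rot: [0.0, 0.652, 0.758, -0.0]
ft_force: [-0.4, -1.1, -1.1]
gripper_width: 0.0231
```

The force vanished and z dropped, so the peg is over a base hole. Pushing down.

apply_moves --translation '[[0, 0, 0.001], [0, 0, 0.001], [0, 0, 0.001], [0, 0, 0], [0, 0, 0]]' --twist '[[0, 0, 0], [0, 0, 0], [0, 0, 0], [0, 0, 0], [0, 0, 0]]' --claw '[1, 1, 1, 1, 1]'

```text
t: 12.38
position: [0.5225, 0.0445, 0.0782]
eef_rot: [-0.0, 0.652, 0.758, -0.001]
ft_force: [-3.1, -1.4, -2.4]
gripper_width: 0.0232
```

apply_moves --translation '[[0, 0, 0.002], [0, 0, 0.003], [0, 0, 0.003], [0, 0, 0.003], [0, 0, 0.002]]' --twist '[[0, 0, 0], [0, 0, 0], [0, 0, 0], [0, 0, 0], [0, 0, 0]]' --claw '[1, 1, 1, 1, 1]'

```text
t: 12.8
position: [0.5224, 0.0445, 0.0653]
eef_rot: [-0.001, 0.652, 0.758, -0.001]
ft_force: [-4.9, -2.9, 2.9]
gripper_width: 0.0231
```

apply_moves --translation '[[0, 0, 0.001], [0, 0, 0.001], [0, 0, 0.001], [0, 0, 0.001], [0, 0, 0]]' --twist '[[0, 0, 0], [0, 0, 0], [0, 0, 0], [0, 0, 0], [0, 0, 0]]' --claw '[1, 1, 1, 1, 1]'

```text
t: 13.22
position: [0.5223, 0.0445, 0.0613]
eef_rot: [-0.001, 0.652, 0.758, -0.001]
ft_force: [-5.3, -3.5, -0.2]
gripper_width: 0.023
```

apply_moves --translation '[[0, 0, 0.001], [0, 0, 0.001], [0, 0, 0], [0, 0, 0], [0, 0, 0]]' --twist '[[0, 0, 0], [0, 0, 0], [0, 0, 0], [0, 0, 0], [0, 0, 0]]' --claw '[1, 1, 1, 1, 1]'

```text
t: 13.63
position: [0.5225, 0.0445, 0.0609]
eef_rot: [-0.001, 0.652, 0.758, -0.0]
ft_force: [-11.2, -3.3, 24.8]
gripper_width: 0.0232
```

Seated: the TCP has dropped 22 mm from base contact, as expected. I'll relax, open and retreat.

apply_moves --translation '[[0, 0, -0.001], [0, 0, -0.0005], [0, 0, 0], [0, 0, 0], [0, 0, 0]]' --twist '[[0, 0, 0], [0, 0, 0], [0, 0, 0], [0, 0, 0], [0, 0, 0]]' --claw '[1, 1, 0.6, 0.4, 0.4]'

```text
t: 14.05
position: [0.5244, 0.0453, 0.0615]
eef_rot: [0.0, 0.652, 0.758, 0.001]
ft_force: [0.0, 0.1, -0.2]
gripper_width: 0.0514
```

apply_moves --translation '[[0, 0, 0], [0, 0, 0], [0, 0, 0], [0, 0, 0], [0, 0, 0]]' --twist '[[0, 0, 0], [0, 0, 0], [0, 0, 0], [0, 0, 0], [0, 0, 0]]' --claw '[0.3, 0.3, 0.3, 0.3, 0.3]'

```text
t: 14.47
position: [0.5235, 0.0448, 0.0613]
eef_rot: [0.0, 0.652, 0.758, 0.0]
ft_force: [-0.1, -0.1, -1.2]
gripper_width: 0.0601
```

apply_moves --translation '[[0, 0, -0.01], [0, 0, -0.02], [0, 0, -0.02], [0, 0, -0.03], [0, 0, -0.03]]' --twist '[[0, 0, 0], [0, 0, 0], [0, 0, 0], [0, 0, 0], [0, 0, 0]]' --claw '[0.3, 0.3, 0.3, 0.3, 0.3]'

```text
t: 14.88
position: [0.5228, 0.0444, 0.1728]
eef_rot: [-0.0, 0.653, 0.758, -0.001]
ft_force: [1.3, 0.3, 0.4]
gripper_width: 0.0596
```

apply_moves --translation '[[-0.03, 0, -0.02], [-0.03, 0, -0.02], [-0.03, 0, 0], [-0.03, 0, 0], [-0.03, 0, 0]]' --twist '[[0, 0, 0], [0, 0, 0], [0, 0, 0], [0, 0, 0], [0, 0, 0]]' --claw '[0.3, 0.3, 0.3, 0.3, 0.3]'

```text
t: 15.3
position: [0.5459, -0.1049, 0.2127]
eef_rot: [0.0, 0.652, 0.758, 0.001]
ft_force: [-0.4, -0.2, -0.2]
gripper_width: 0.0601
```

Run:
```python
from h import *
for n in("scene","top"): cv2.imwrite(f"pics/{n}3.png",eyes.get_image(n)[:,:,::-1])
s=cv2.imread("pics/scene3.png");t=cv2.imread("pics/top3.png")
print(sense()["t"],sense()["position"],sense()["ft_force"])
f=lambda im,x,y:cv2.resize(im[y-60:y+60,x-50:x+50],None,fx=4,fy=4,interpolation=2)
x,y=fwd("scene",(.5225,.0445,.07)).astype(int);u,v=fwd("top",(.5225,.0445,.07)).astype(int);print(x,y,u,v)
cv2.imwrite("pics/c4.png",np.hstack([f(s,x,y),f(t,u,v)]))
```

```text
15.4 [ 0.54551477 -0.10971907  0.21278545] [-0.04776109 -0.87922427 -0.00551091]
341 213 321 270
```

View pics/c4.png

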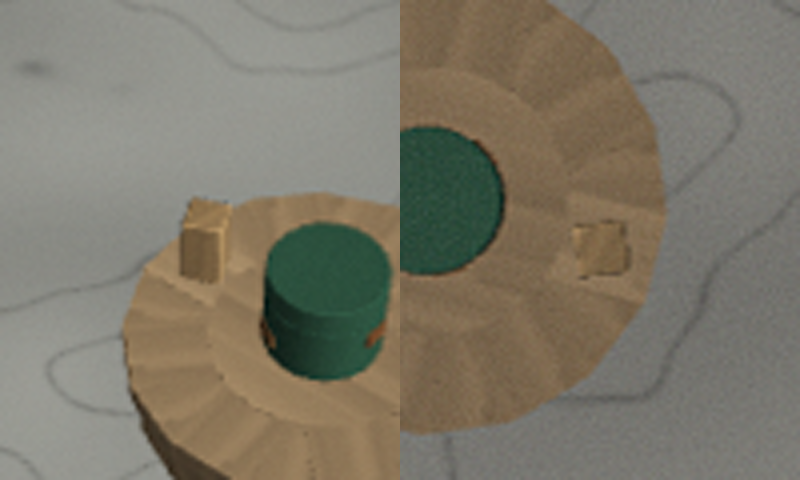

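View pics/scene3.png

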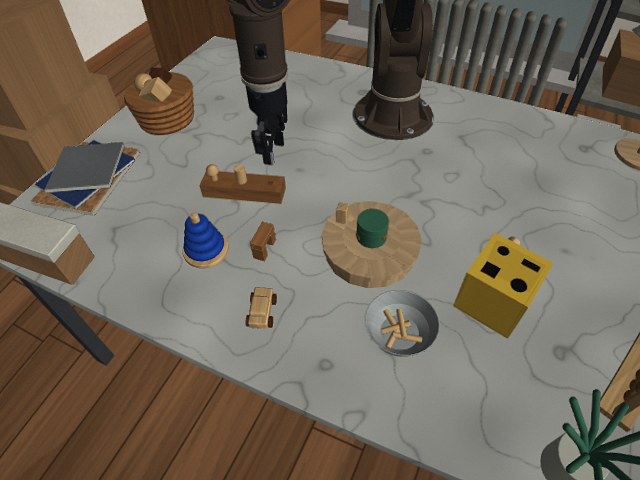

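The crop shows the square head flat on the disc: scene top face at (343,207), top view at (323,271). The other two pegs and the toys haven't moved. One quick height check, then I'll hand in.

Run:
```python
from h import *
p,e=tri((322.7,270.7),(343,206.8));print(p,e,"radius",np.linalg.norm(p[:2]-[.5414,.1277]))
if abs(p[2]-.095)<.006:
    from workcell import workorder;print(workorder.hand_in())
```

```text
[0.52177576 0.04509525 0.0938253 ] 0.005077161961062719 radius 0.08490379675438074
the job is handed in; nothing more can be done
None
```

The square-headed peg is locked in the turntable and the job is handed in at about 15.4 s of the 72 s allowed; the hand-in gave no verdict. I took the peg from the rack, put it through the disc hole onto the base, and carried the disc round about 43° until the peg dropped into a hidden hole. I then pressed it home, let go and moved the arm clear.

**Last checks:**
- **Depth:** the tool came down about 22 mm from base contact to a firm stop, which matches the expected drop to fully home.
- **Head height:** the two cameras put the head's top at z = 93.8 mm, against 95 mm expected. The two camera rays missed each other by 5 mm, so this only roughly confirms the height.
- **Position:** the peg stands 84.9 mm from the disc's axis, against 85 mm expected.
- **Surroundings:** in the last picture the other two pegs and all the toys look to be where they started, and the robot touches nothing.

I did not measure the peg's tilt directly; the head looks upright and flat on the disc. No check failed.

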